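Crank the cake lift level with the griddle

TASK

Pick up the loose crank, fit its square socket fully down onto the square drive on top of the lift's column, and wind the lift up until its deck is level with the top of the griddle beside it. Don't force the crank against the lift, keep the two cakes on the deck, leave everything else where it is, and let go with the crank left on its drive.

Things in the scene. Friction and masses are not known exactly. Their poses are not given: they have to be found in the camera images.
- lift: The lift: a steel screw jack fixed to the counter, a 44 mm square column on a 130 x 120 mm base plate. Origin on the counter on the column's axis; z up, y towards deck and griddle. Turning its drive clockwise seen from above raises the deck 15 mm per turn, anticlockwise lowers it. The drive is stiff (0.15 N m, some 2 N at the crank's sleeve), stays where it is left and has no end stops.
- lift_shoulder (a point): Middle of the flat 58 mm square cap on top of the lift's column (the shoulder), 150 mm above the counter, on the drive's vertical axis; axes as the lift's. On it stands the steel drive: a 22 mm square 26 mm high, then a round pilot 20.6 mm in diameter ending in a cone, 35 mm high in all. How far the square is turned differs each time and is not reported.
- deck_edge (a point): The deck: a steel plate 150 x 152 mm on the lift's sliding carriage, with 8 mm rims along its two x sides, carrying two cakes. The point is on the plate's top surface, in the middle of its edge next to the griddle, 190 mm from the drive's axis; axes as the lift's. It starts 21 to 35 mm below the griddle's top and rises straight up.
- griddle_edge (a point): The griddle: a fixed steel block 300 x 300 mm with six round brass moulds in its top. The point is on its flat top surface, in the middle of the edge next to the deck, a few mm beyond the deck's edge. 80 to 92 mm above the counter.
- crank: The crank, steel, about 0.66 kg, loose, standing upright on the counter on its hub. Origin: centre of the hub's underside; z up, x along the arm. Arm: a bar 16 mm wide from the hub to 80 mm out along x, between z = 36 and 46 mm; a hand grip stands on its end. Centre of mass 8 mm from the hub's axis, towards the arm.
- crank_hub (a point): The crank's hub: a block 46 x 46 mm, 58 mm high, sides along the crank's x and y. The point is on its axis, 44 mm above its underside. In the underside is a 24.6 mm square socket, 30 mm deep, sides along x and y. Fitted, the socket's end rests on the drive's tip and the underside stands 5 mm above the lift's shoulder; with the squares not lined up it rides 26 mm above it. They line up every quarter turn, within about 0.1 rad.
- crank_sleeve (a point): The crank's hand grip: an upright wooden sleeve 22 mm in diameter, from z = 48 to 100 mm in the crank's frame, which spins freely on its pin, so a held sleeve lets the crank turn. The point is on its axis, 70 mm from the hub's axis along the crank's x and 80 mm above the hub's underside.
- cake1: One of the two round cakes on the deck, 64 mm in diameter, 38 mm high, 0.11 kg. Origin: centre of the underside.
- cake2: The other cake on the deck, the same.
- cake3: A cake of the same size standing on the griddle. Origin: centre of the underside. Leave it.
- cup: Spare brass mould: an open bowl 82 mm wide, 40 mm high, on the counter. Origin under its centre. Leave it.
- shaker: Steel shaker can, 64 mm wide, 85 mm high. Origin under its centre. Leave it.
- turner: Spatula lying on the counter; origin at its middle, x along it. Leave it.
- jar: Glass jar, 68 mm wide, 70 mm high. Origin under its centre. Leave it.
Not all that is in view belongs to the job. There is more than one size of the crank; the job needs the smaller.

How it is judged (in metres and radians):
On the way, in this order (a step that is already met when the one before it is completed fails the run):
1. the crank is fitted fully down on the lift's drive (horizontal distance between crank and lift_shoulder below 0.005 m and z of crank in the frame of lift_shoulder between 0.001 and 0.009 m and angle between crank's own z axis and vertical below 0.12 rad), for 0.2 s.
2. the deck is wound level with the griddle's top, the crank still fitted (all of step 1 and z of deck_edge in the frame of griddle_edge between -0.0025 and 0.0025 m), for 0.2 s.
At the end, for the whole second after the job is handed in: The deck's edge is within 2.5 mm of the griddle's top in height; the crank stands upright and at rest on the drive, its hub's underside 1 to 9 mm above the shoulder (5 mm when fully down); both cakes stand upright on the deck (all of step 2 and angle between each of cake1, cake2's own z axis and vertical below 0.2 rad and z of cake1 in the frame of deck_edge between -0.004 and 0.006 m and y of cake1 in the frame of deck_edge between -0.155 and 0 m and z of cake2 in the frame of deck_edge between -0.004 and 0.006 m and y of cake2 in the frame of deck_edge between -0.155 and 0 m and linear speed of crank below 0.02 m/s); the robot touches nothing.
It fails at once if the crank is pressed hard (over 35 N) on the drive before it has dropped over the square (contact force between crank and lift above 35 N and z of crank in the frame of lift_shoulder above 0.02 m).
It fails at once if the crank is forced on the lift (contact forces of over 250 N in all, some 25 N at the sleeve) (contact force between crank and lift above 250 N).
It fails at once if a bystander is shifted by more than 30 mm (distance of any of cake3, cup, shaker, turner, jar from where it was at the start of the episode above 0.03 m).
It also fails if it takes over 72 s, if anything falls off the work surface, if the arm or the gripper's body presses on something with over 40 N, if the wrist force passes 120 N, or if a joint passes its speed limit or range.

ROBOT

A 6-joint arm with a two-finger parallel gripper is mounted at the origin on the work surface. World frame = base frame: x ahead of the robot, y to its left, z up, the work surface at z = 0. Lengths are in mm, angles in rad, forces in N, time in s.
With the tool pointing down it reaches from about 275 to 1000 mm from the base axis. Payload 8.4 kg.
Tool frame: the origin (TCP) lies at the very end of the fingers, on their centre line; the grasp point (between the pads) lies 19 mm behind it; z points along the fingers, y is the direction in which the jaws open and shut (so a half turn about z gives the same grasp; the last joint's range is limited). The gripper opens to 85 mm and grips with 20 to 120 N. Pads are 22 mm wide; open, the fingers measure 114 mm over their backs; the gripper's body (76 mm by 85 mm) begins 54 mm behind the grasp point. The pads swing forward as they close: fully open they stand 13 mm farther back than shut.
Start: joints at [1.213, 0.353, 1.633, -0, 1.155, -0.002], TCP at [217.711, 585.858, 231.281] pointing down, gripper open.
Joint ranges: [-2.63, 2.63], [-0.92, 2.1], [0.06, 2.66], [-1.3, 4.44], [0, 2.69], [-3.02, 3.02]. Speed limits (rad/s): [2.22, 2.22, 2.79, 3.14, 3.14, 3.14].

INTERFACE

Orientations are given as [roll, pitch, yaw] about the fixed x, y, z axes, in that order (R = Rz(yaw) Ry(pitch) Rx(roll)).
In Python, from rig import r, vision gives the robot as it stands.
- The arm moves only by the tool move_arm, never from a script. Its argument "series" is text: rows parted by semicolons, each of 7 numbers parted by spaces: the closure, from -1 (fully open) to 1 (shut), then the shift along the tool's x, y, z in units of 40 mm (1.0 is 40 mm), then the turn, a rotation vector about the tool's x, y, z in degrees. In form: grip tx ty tz ax ay az; .... A call has 1 to 20 rows; each row shifts and turns the pose as measured when the row begins, along the tool's axes as they then stand; what a row does not reach is not made up. A row lasts 1/8 s, in which the tool goes at most 62.5 mm and 10.7 degrees, less where a joint would pass 70% of its speed; a pose out of reach is approached as far as the arm can. A call is refused whole if a number of a shift passes 1 or a number of a turn 10.7, either way. A call with a gripper value outside its range is refused whole. The fingers move at their own pace and stop on an object; "grip_force" is the grip in N (left out, the last holds). Time passes only in rows, so rows that do not move let the fingers close. It gives the time, the measured TCP pose, the force and the opening at its end, in the units of the state.
- r.sense(): the state, without advancing time (a new reading comes with each control period).
- vision.grab_frame(name): name is "scene" or "top"; returns the picture (400x640x3 uint8, red, green, blue); there is no depth.
- vision.camera_params(name): a dict with "fx", "fy", "cx", "cy" (pixels), "position" and "rotation" of the camera in the world. Camera axes: x right, y up, looking along -z (the intrinsics and any distortion apply to the point x, -y, -z); pixel columns grow to the right and rows downward; lengths in mm; the calibration is good to about 2 mm. A picture is of the moment at which its call begins. camera_params takes no time and is no camera call.
- r.sign_off(): hands the job in, once; it reports no verdict.
The state is a dict: "clock": time; "qpos": joint angles; "qvel": joint speeds; "joint_efforts": joint torques, N m; "eef_pos": TCP position; "tcp_rot": TCP orientation; "contact_force": force on the tool from outside, world axes, zero at the start; "wrist_torque": the same for the moment, N m; "opening": opening from 0.0 (shut) to 1.0 (fully open).
Only numpy, scipy, OpenCV 4.12 (cv2) and the standard library are available. Lean on these libraries where they do the work, as an engineer would, in place of code of your own. Each camera call takes 0.05 s, during which the arm holds its last target. There are 200 camera calls.

## Working session

There is one attempt and no reset: what is moved stays moved. The work goes in short steps, Python scripts to look and compute and a tool call to move; the robot and the scene stay as the last step left them, time stands still between calls to the robot, and variables do not carry over. Pictures are saved under pics/ and viewed, about 8 in all and at most 12, crops included, and the job is handed in when it is done.

Besides the shell and the picture viewer there is one more tool, called after "Call:" in YAML: its name, and indented under it one key for each argument. move_arm: Moves the arm, as the interface text tells. Its arguments: {"type":"object","properties":{"series":{"type":"string"},"grip_force":{"type":"number"}},"required":["series"]}

```bash
ls; mkdir -p pics
cat > h.py <<'E'
import numpy as np, cv2
from rig import r, vision
def grab(n,f):
    im=np.asarray(vision.grab_frame(n)); cv2.imwrite(f,im[:,:,::-1]); return im
def cam(n):
    p=vision.camera_params(n); return p,np.array(p['position'],float),np.array(p['rotation'],float)
def proj(n,P):
    p,c,R=cam(n); q=(np.atleast_2d(P)-c)@R; return np.c_[p['cx']-p['fx']*q[:,0]/q[:,2], p['cy']+p['fy']*q[:,1]/q[:,2]]
def ray(n,uv):
    p,c,R=cam(n); uv=np.atleast_2d(uv); d=np.c_[(uv[:,0]-p['cx'])/p['fx'],-(uv[:,1]-p['cy'])/p['fy'],-np.ones(len(uv))]; return c,d@R.T
def onz(n,uv,z):
    c,d=ray(n,uv); return c+d*((z-c[2])/d[:,2])[:,None]
E
python3 - <<'E'
from h import *
for n in('scene','top'):
    print(vision.camera_params(n)); grab(n,f'pics/{n}0.png')
print(r.sense())
E
```

```text
pics
{'fx': 368.6120895151682, 'fy': 368.6120895151682, 'cx': 321.04340303306793, 'cy': 197.17792439463062, 'position': array([1247.03239938, -229.62812978,  772.65054817]), 'rotation': array([ 0.8392706 , -0.01241305,  1.36097389])}
{'fx': 371.2787651115472, 'fy': 371.2787651115472, 'cx': 319.3918749790391, 'cy': 197.81392026915867, 'position': array([ 462.93713184,  -85.38200141, 1006.63183287]), 'rotation': array([ 0.10692624,  0.03456475, -1.59029578])}
{'clock': 0.1, 'qpos': array([ 1.21259200e+00,  3.53604860e-01,  1.63406708e+00,  3.67174685e-06,
        1.15522919e+00, -2.40730843e-03]), 'qvel': array([ 0.00155864, -0.00088537, -0.00336022, -0.00038586,  0.00117132,
       -0.00052177]), 'joint_efforts': array([-9.67639317e-04, -6.06356406e+01, -3.42819321e+01,  6.06723597e-05,
        3.94670205e-03,  8.59360583e-09]), 'eef_pos': array([217.55871426, 585.43922163, 230.61741566]), 'tcp_rot': array([-3.14028419e+00, -6.50718498e-06,  2.78579414e+00]), 'contact_force': array([0.33404779, 0.00545697, 0.32834279]), 'wrist_torque': array([ 0.01786499,  0.02222052, -0.00942653]), 'opening': 0.9982177470192846}
```

```bash
sed -i "s/^import numpy.*/import numpy as np, cv2\nfrom scipy.spatial.transform import Rotation as Ro/; s/np.array(p\['rotation'\],float)/Ro.from_euler('xyz',p['rotation']).as_matrix()/" h.py
python3 - <<'E'
from h import *
for n in('scene','top'):print(onz(n,[[320,200],[0,400],[640,400]],0).round())
E
```

```text
[[ 419.  -47.    0.]
 [ 859. -769.    0.]
 [1113.  450.    0.]]
[[ 566.  -54.    0.]
 [  52.  805.    0.]
 [  43. -847.    0.]]
```

View pics/scene0.png

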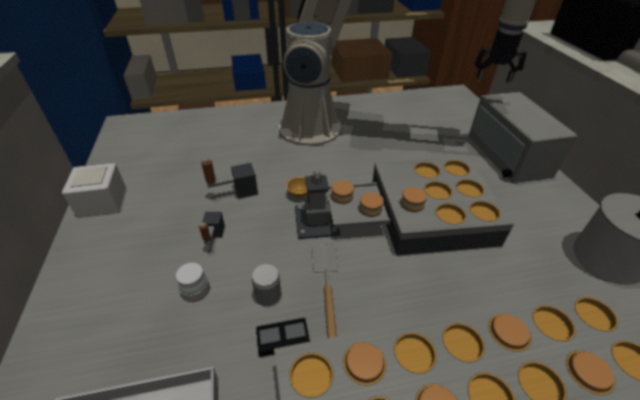

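View pics/top0.png

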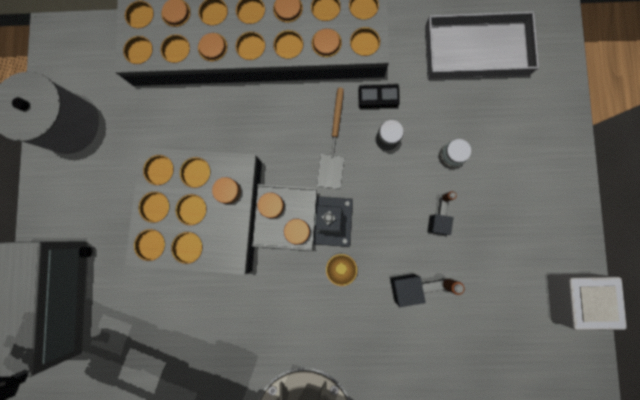

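Scene view: the cranks are at (213,225) small and (245,180) large, the lift is at (316,200), and the griddle at (445,205). Top view: the small crank hub is at (441,225), the large one at (408,290), the lift drive at (329,217) and the deck at (285,218). I choose the small one, and check it in a close crop.

Run:
```python
from h import *
t=cv2.imread('pics/top0.png');s=cv2.imread('pics/scene0.png')
def c(im,x,y,w=66,h=50): 
    o=cv2.resize(im[y:y+h,x:x+w],None,fx=6,fy=6,interpolation=cv2.INTER_CUBIC); o=cv2.convertScaleAbs(o,alpha=1.6)
    for k in range(0,w,10): cv2.putText(o,str(x+k),(k*6,8),0,.3,(0,255,255)); cv2.line(o,(k*6,10),(k*6,14),(0,255,255))
    for k in range(0,h,10): cv2.putText(o,str(y+k),(0,k*6+4),0,.3,(0,255,0))
    return o
cv2.imwrite('pics/c1.png',np.vstack([np.hstack([c(t,300,190),c(t,410,185)]),np.hstack([c(s,285,165,66,50),c(s,185,200)])]))
# hub size: top mask
```

```text
(no output)
```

View pics/c1.png

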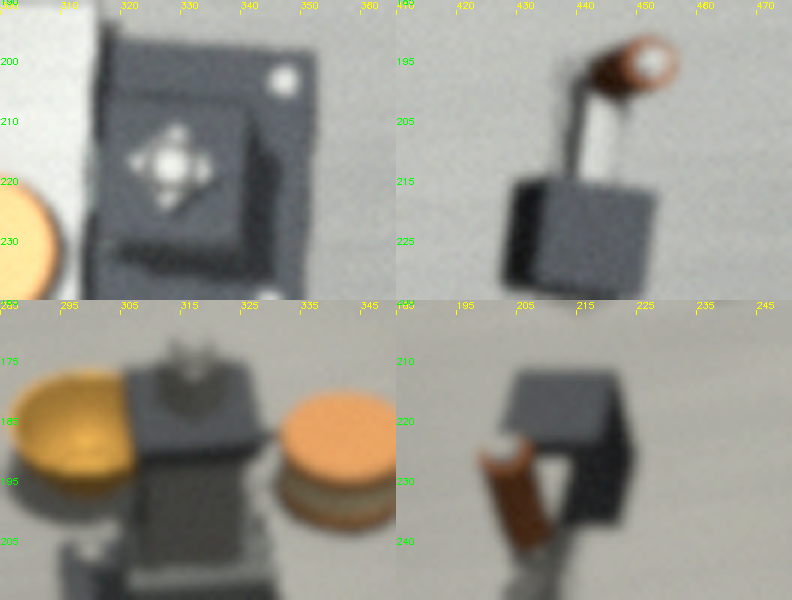

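The crop confirms the small crank: its hub top corners (top view) are near (435,215), (453.5,217), (451,235) and (432.7,234), with the sleeve tip at (452.7,195). The drive's four bright corners are around (328.3,217.5), about 45° to the column.

Run:
```python
from h import *
hub=onz('top',[[434.8,215],[453.5,217],[450.7,234.7],[432.7,233.3]],58)
print('hub',hub.round(1).tolist(),hub.mean(0).round(1),np.linalg.norm(np.diff(hub,axis=0),axis=1).round(1))
for e in (hub[1]-hub[0],hub[2]-hub[3],hub[0]-hub[3],hub[1]-hub[2]): print('edge deg',np.degrees(np.arctan2(e[1],e[0])).round(1))
sl=onz('top',[[452.7,195]],100)[0]; d=sl-hub.mean(0); print('sleeve',sl.round(1),'dir',np.degrees(np.arctan2(d[1],d[0])),np.hypot(*d[:2]))
# base plate & cap
cp=onz('top',[[328.3,217.5]],183)[0]; print('pilot',cp.round(1))
c=onz('top',[[329.7,212],[334.2,218.3],[327.7,223.3],[322.7,216.7]],176)
v=c-c.mean(0); print('corners mean',c.mean(0).round(1),np.degrees(np.arctan2(v[:,1],v[:,0])).round(1),np.hypot(v[:,0],v[:,1]).round(1))
cap=onz('top',[[300+105/6,190+97/6],[300+247/6,190+108/6],[300+238/6,190+238/6]],150); print('cap',cap.round(1).tolist(), ((cap[0]+cap[2])/2).round(1))
print('cap deg',[np.degrees(np.arctan2(*(a[1::-1]))).round(1) for a in (cap[1]-cap[0],cap[2]-cap[1])])
# scene checks
print('scene hub top proj',proj('scene',[[*hub.mean(0)[:2],58],[*sl[:2],100],[*cp[:2],185]]).round(1))
sh=onz('scene',[[185+(520-396)/6,200+70/6],[185+(615-396)/6,200+72/6],[185+(608-396)/6,200+145/6],[185+(503-396)/6,200+140/6]],58);print('hub by scene',sh.mean(0).round(1),sh.round(1).tolist())
print('sleeve by scene',onz('scene',[[185+(505-396)/6,200+148/6]],100).round(1))
```

```text
hub [[514.9, -346.0, 58.0], [508.9, -392.4, 58.0], [464.5, -382.9, 58.0], [468.9, -338.3, 58.0]] [ 489.3 -364.9   58. ] [46.9 45.3 44.8]
edge deg -97.4
edge deg -95.6
edge deg -9.4
edge deg -12.1
sleeve [ 560.3 -380.   100. ] dir -12.01080065807942 72.5313774437505
pilot [507.6 -77.5 183. ]
corners mean [507.8 -78.1 176. ] [-12.7 -98.6 170.1  80.3] [12.7 12.7 12.9 13.3]
cap [[536.1, -52.8, 150.0], [530.7, -107.4, 150.0], [480.9, -102.7, 150.0]] [508.5 -77.7 150. ]
cap deg [np.float64(-95.7), np.float64(174.6)]
scene hub top proj [[211.4 216.6]
 [201.9 225.1]
 [316.2 171.3]]
hub by scene [ 494.4 -361.8   58. ] [[466.7, -380.6, 58.0], [476.6, -337.9, 58.0], [523.3, -341.5, 58.0], [511.0, -387.2, 58.0]]
sleeve by scene [[ 559.2 -377.   100. ]]
```

```bash
cat >> h.py <<'E'
def go(x,y,z,yaw=None,a=False):
    "total shift in tool axes, units of 40 mm, + yaw turn about tool z in degrees (tool down)"
    s=r.sense(); R=Ro.from_euler('xyz',s['tcp_rot']); d=R.inv().apply(np.array([x,y,z])-s['eef_pos'])/40
    t=0 if yaw is None else -((yaw-np.degrees(s['tcp_rot'][2])+180)%360-180)
    print('clock',round(s['clock'],2),'pos',s['eef_pos'].round(1),'rpy',np.degrees(s['tcp_rot']).round(1),'shift',d.round(2),'turn',round(t,1),'F',s['contact_force'].round(1),'op',round(s['opening'],3)); return d,t
E
python3 - <<'E'
from h import *
g=onz('top',[[236,236]],86)[0]; d=onz('top',[[268,237]],58)[0]; ck=onz('top',[[270,205],[297,231]],96)
print(g.round(1),d.round(1),ck.round(1), onz('top',[[257,186],[252,247]],70).round(1))
go(g[0],g[1],115,None)
E
```

```text
[471.7 153.9  86. ] [467.8  78.7  58. ] [[546.3  66.8  96. ]
 [480.9   0.7  96. ]] [[598.3 104.4  70. ]
 [443.5 117.3  70. ]]
clock 0.1 pos [217.6 585.4 230.6] rpy [-179.9   -0.   159.6] shift [-9.71 -7.9   2.9 ] turn 0 F [0.3 0.  0.3] op 0.998
```

Call:
move_arm:
  series: "1 -.35 -.94 0 0 0 0;1 -.35 -.94 0 0 0 0;1 -.35 -.94 0 0 0 0;1 -.35 -.94 0 0 0 0;1 -.35 -.94 0 0 0 0;1 -.35 -.94 0 0 0 0;1 -.76 -.23 0 0 0 0;1 -.76 -.23 0 0 0 0;1 -.76 -.23 0 0 0 0;1 -.76 -.23 0 0 0 0;1 -.76 -.23 0 0 0 0;1 -.76 -.23 0 0 0 0;1 -.76 -.23 .4 0 0 0;1 -.76 -.23 .4 0 0 0;1 -.76 -.23 .4 0 0 0;1 -.76 -.23 .4 0 0 0;1 0 0 0 0 0 0"
  grip_force: 40

```text
clock: 2.22
eef_pos: [475.9, 136.4, 161.7]
tcp_rot: [-3.136, -0.001, 2.787]
contact_force: [0.0, -0.5, -0.1]
opening: -0.001
```

Run:
```python
from h import *
go(472,154,100,None)
```

```text
clock 2.23 pos [475.9 136.4 161.7] rpy [-1.797e+02 -1.000e-01  1.597e+02] shift [0.24 0.39 1.54] turn 0 F [ 0.  -0.5 -0.1] op -0.001
```

Call:
move_arm:
  series: "1 .24 .39 .5 0 0 0;1 0 0 .5 0 0 0;1 0 0 .5 0 0 0;1 0 0 0 0 0 0;1 0 0 .05 0 0 0;1 0 0 .05 0 0 0;1 0 0 .05 0 0 0"

```text
clock: 3.1
eef_pos: [471.0, 156.6, 97.1]
tcp_rot: [-3.138, -0.0, 2.787]
contact_force: [-1.1, -0.5, -0.4]
opening: 0.002
```

Call:
move_arm:
  series: "1 0 0 .05 0 0 0;1 0 0 .05 0 0 0;1 0 0 .05 0 0 0"

```text
clock: 3.48
eef_pos: [471.3, 156.5, 91.2]
tcp_rot: [-3.139, 0.001, 2.787]
contact_force: [-0.4, 1.0, 0.4]
opening: 0.0
```

Call:
move_arm:
  series: "1 0 0 .04 0 0 0;1 0 0 .04 0 0 0"

```text
clock: 3.72
eef_pos: [471.4, 156.6, 91.0]
tcp_rot: [-3.139, 0.0, 2.786]
contact_force: [-8.8, -3.3, 29.6]
opening: 0.002
```

Call:
move_arm:
  series: "1 0 0 .04 0 0 0;1 0 0 .04 0 0 0"

```text
clock: 3.98
eef_pos: [471.4, 156.6, 91.0]
tcp_rot: [-3.139, 0.0, 2.786]
contact_force: [-8.0, -1.6, 26.1]
opening: 0.003
```

Run:
```python
from h import *
go(468,79,110,None)
```

```text
clock 3.98 pos [471.4 156.6  91. ] rpy [-179.8    0.   159.6] shift [-0.6  -1.85 -0.47] turn 0 F [-8.  -1.6 26.1] op 0.003
```

Call:
move_arm:
  series: "1 0 0 -.5 0 0 0;1 -.2 -.62 0 0 0 0;1 -.2 -.62 0 0 0 0;1 -.2 -.62 0 0 0 0;1 0 0 0 0 0 0;1 0 0 .5 0 0 0;1 0 0 .3 0 0 0;1 0 0 0 0 0 0"

```text
clock: 4.97
eef_pos: [469.3, 78.3, 79.6]
tcp_rot: [-3.141, 0.002, 2.786]
contact_force: [0.2, 0.2, -0.8]
opening: 0.001
```

Call:
move_arm:
  series: "1 0 0 .03 0 0 0;1 0 0 .03 0 0 0;1 0 0 .03 0 0 0"

```text
clock: 5.35
eef_pos: [470.0, 79.1, 76.7]
tcp_rot: [-3.142, 0.003, 2.787]
contact_force: [-0.0, -0.2, 0.2]
opening: 0.0
```

Call:
move_arm:
  series: "1 0 0 .06 0 0 0;1 0 0 .06 0 0 0;1 0 0 .03 0 0 0;1 0 0 .03 0 0 0"

```text
clock: 5.85
eef_pos: [470.3, 79.0, 69.3]
tcp_rot: [3.141, 0.004, 2.787]
contact_force: [-0.0, 0.5, -0.3]
opening: -0.003
```

Call:
move_arm:
  series: "1 0 0 .03 0 0 0;1 0 0 .03 0 0 0;1 0 0 .03 0 0 0"

```text
clock: 6.22
eef_pos: [470.3, 79.0, 65.4]
tcp_rot: [3.141, 0.004, 2.787]
contact_force: [-0.8, -0.6, -0.2]
opening: -0.0
```

Call:
move_arm:
  series: "1 0 0 .03 0 0 0;1 0 0 .03 0 0 0;1 0 0 .03 0 0 0"

```text
clock: 6.6
eef_pos: [470.3, 79.0, 61.6]
tcp_rot: [3.141, 0.004, 2.787]
contact_force: [-0.4, -0.1, 0.5]
opening: -0.001
```

Call:
move_arm:
  series: "1 0 0 .03 0 0 0;1 0 0 .02 0 0 0;1 0 0 .02 0 0 0"

```text
clock: 6.98
eef_pos: [470.3, 79.0, 58.6]
tcp_rot: [3.141, 0.004, 2.787]
contact_force: [0.6, 0.5, -0.7]
opening: 0.006
```

Call:
move_arm:
  series: "1 0 0 .02 0 0 0;1 0 0 .02 0 0 0"

```text
clock: 7.22
eef_pos: [470.4, 79.0, 58.2]
tcp_rot: [3.141, 0.004, 2.787]
contact_force: [-5.4, -0.8, 17.9]
opening: 0.0
```

Call:
move_arm:
  series: "1 0 0 .02 0 0 0;1 0 0 .02 0 0 0"

```text
clock: 7.48
eef_pos: [470.4, 79.1, 58.3]
tcp_rot: [3.141, 0.004, 2.787]
contact_force: [-3.6, -0.8, 13.7]
opening: 0.001
```

Griddle top reads 91.0 and the deck 58.3, so the rise needed is about 32.7 mm, or 2.18 turns. Next is the crank.

Run:
```python
from h import *
go(490.5,-364,230,-10)
```

```text
clock 7.47 pos [470.4  79.1  58.3] rpy [180.    0.2 159.7] shift [ -4.33 -10.21  -4.28] turn 169.7 F [-3.6 -0.8 13.7] op 0.001
```

Call:
move_arm:
  series: "-1 0 0 -1 0 0 0;-1 0 0 -1 0 0 0;-1 0 0 -1 0 0 0;-1 0 0 -1 0 0 0;-1 -.36 -.9 -.2 0 0 0;-1 -.36 -.9 0 0 0 0;-1 -.36 -.9 0 0 0 0;-1 -.36 -.9 0 0 0 0;-1 -.36 -.9 0 0 0 0;-1 -.36 -.9 0 0 0 0;-1 -.36 -.9 0 0 0 0;-1 -.36 -.9 0 0 0 0;-1 -.36 -.9 0 0 0 0;-1 -.36 -.9 0 0 0 0;-1 -.36 -.9 0 0 0 0;-1 0 0 0 0 0 -10.3;-1 0 0 0 0 0 0"

```text
clock: 9.6
eef_pos: [480.9, -361.3, 232.8]
tcp_rot: [-3.141, 0.007, 2.971]
contact_force: [0.1, -0.1, -0.4]
opening: 1.001
```

Run:
```python
from h import *
go(490.5,-364,26,170); print(r.sense()['qpos'].round(2))
```

```text
clock 9.6 pos [ 480.9 -361.3  232.8] rpy [-180.     0.4  170.2] shift [-0.21 -0.03  5.17] turn 0.2 F [ 0.1 -0.1 -0.4] op 1.001
[-0.65  0.31  1.69  0.    1.13 -2.05]
```

Call:
move_arm:
  series: "-1 -.21 -.03 .8 0 0 0;-1 0 0 .8 0 0 0;-1 0 0 .8 0 0 0;-1 0 0 .8 0 0 0;-1 0 0 .8 0 0 0;-1 0 0 .6 0 0 0;-1 0 0 0 0 0 0"

```text
clock: 10.48
eef_pos: [491.9, -361.6, 44.9]
tcp_rot: [-3.141, 0.009, 2.943]
contact_force: [0.2, 0.2, 0.6]
opening: 0.997
```

Run:
```python
from h import *
go(490.5,-364,27,170)
```

```text
clock 10.47 pos [ 491.9 -361.6   44.9] rpy [-179.9    0.5  168.6] shift [ 0.03 -0.06  0.45] turn -1.4 F [0.2 0.2 0.6] op 0.997
```

Call:
move_arm:
  series: "-1 .03 -.06 .4 0 0 -1.4;-1 0 0 0 0 0 0;0 0 0 0 0 0 0;.3 0 0 0 0 0 0;1 0 0 0 0 0 0;1 0 0 0 0 0 0;1 0 0 0 0 0 0;1 0 0 0 0 0 0"
  grip_force: 70

```text
clock: 11.48
eef_pos: [492.1, -364.9, 31.4]
tcp_rot: [-3.138, 0.013, 2.966]
contact_force: [0.2, 0.2, -0.7]
opening: 0.521
```

Run:
```python
from h import *
go(490.5,-364,270,170)
```

```text
clock 11.47 pos [ 492.1 -364.9   31.4] rpy [-179.8    0.8  169.9] shift [-0.03 -0.01 -5.97] turn -0.1 F [ 0.2  0.2 -0.7] op 0.521
```

Call:
move_arm:
  series: "1 0 0 -.6 0 0 0;1 0 0 -.8 0 0 0;1 0 0 -.8 0 0 0;1 0 0 -.8 0 0 0;1 0 0 -.8 0 0 0;1 0 0 -.8 0 0 0;1 0 0 -.8 0 0 0;1 0 0 0 0 0 0"

```text
clock: 12.48
eef_pos: [485.3, -360.6, 247.5]
tcp_rot: [3.138, -0.0, 2.966]
contact_force: [0.3, 0.1, -6.7]
opening: 0.524
```

Run:
```python
from h import *
go(508,-78,248,125)
```

```text
clock 12.47 pos [ 485.3 -360.6  247.5] rpy [179.8  -0.  169.9] shift [0.68 7.05 0.01] turn 44.9 F [ 0.3  0.1 -6.7] op 0.524
```

Call:
move_arm:
  series: "1 .1 .88 0 0 0 0;1 .1 .88 0 0 0 0;1 .1 .88 0 0 0 0;1 .1 .88 0 0 0 0;1 .1 .88 0 0 0 0;1 .1 .88 0 0 0 0;1 0 .6 0 0 0 0;1 0 0 0 0 0 9.5;1 0 0 0 0 0 9.5;1 0 0 0 0 0 9.5;1 0 0 0 0 0 9;1 0 0 0 0 0 8;1 0 0 0 0 0 0"

```text
clock: 14.1
eef_pos: [487.5, -111.7, 220.0]
tcp_rot: [-3.119, -0.034, 2.147]
contact_force: [-1.2, -1.0, -5.4]
opening: 0.527
```

Run:
```python
from h import *
go(508,-78,240,125)
t=grab('top','pics/top1.png');s=grab('scene','pics/scene1.png')
def c(im,x,y,w=66,h=50): 
    im=im[:,:,::-1];o=cv2.resize(im[y:y+h,x:x+w],None,fx=6,fy=6,interpolation=cv2.INTER_CUBIC); o=cv2.convertScaleAbs(o,alpha=1.6)
    for k in range(0,w,10): cv2.putText(o,str(x+k),(k*6,8),0,.3,(0,255,255)); cv2.line(o,(k*6,10),(k*6,14),(0,255,255))
    for k in range(0,h,10): cv2.putText(o,str(y+k),(0,k*6+4),0,.3,(0,255,0))
    return o
cv2.imwrite('pics/c2.png',np.vstack([np.hstack([c(t,300,190),c(t,330,190)]),np.hstack([c(s,285,135),c(s,285,165,66,50)])]))
```

```text
clock 14.1 pos [ 487.5 -111.7  220. ] rpy [-178.7   -1.9  123. ] shift [ 0.44  0.88 -0.51] turn -2.0 F [-1.2 -1.  -5.4] op 0.527
```

View pics/c2.png

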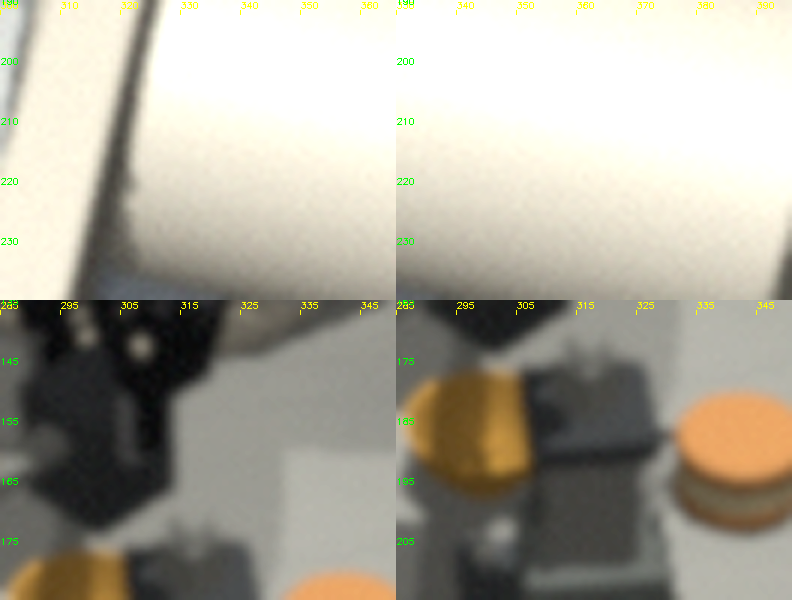

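Scene view: the held crank's hub bottom shows its near corner at about (301.7,173.3) and its right one at (313.3,166). The top view is blocked by the arm. The tool has sagged and tilted a little, so I correct that first.

```bash
cat >> h.py <<'E'
def fix(yaw,roll=180,pitch=0):
    s=r.sense(); R=Ro.from_euler('xyz',s['tcp_rot']); T=Ro.from_euler('xyz',[roll,pitch,yaw],degrees=True)
    print('rotvec tool',np.degrees((R.inv()*T).as_rotvec()).round(1))
E
python3 - <<'E'
from h import *
go(508,-78,240,125); fix(125)
s=r.sense(); R=Ro.from_euler('xyz',s['tcp_rot'])
for off in (-3,0,3):
  P=[s['eef_pos']+R.apply([off+a*23,b*23,31.4]) for a in(1,-1) for b in(1,-1)]
  print(off,np.round(P,0)[:,:].tolist(),proj('scene',P).round(1).tolist())
E
```

```text
clock 14.2 pos [ 487.7 -111.8  220.5] rpy [-178.7   -1.9  123.2] shift [ 0.45  0.88 -0.49] turn -1.8 F [-0.3  0.6 -6.7] op 0.523
rotvec tool [-1.2 -2.  -1.8]
-3 [[495.0, -82.0, 189.0], [456.0, -107.0, 190.0], [520.0, -120.0, 188.0], [482.0, -146.0, 189.0]] [[313.6, 167.2], [301.5, 159.4], [300.6, 175.4], [288.6, 167.2]]
0 [[493.0, -79.0, 189.0], [455.0, -105.0, 190.0], [518.0, -118.0, 188.0], [480.0, -143.0, 189.0]] [[314.4, 166.7], [302.3, 158.9], [301.5, 174.8], [289.4, 166.7]]
3 [[492.0, -77.0, 189.0], [453.0, -102.0, 190.0], [517.0, -115.0, 188.0], [478.0, -141.0, 189.0]] [[315.2, 166.2], [303.2, 158.4], [302.4, 174.3], [290.3, 166.2]]
```

Call:
move_arm:
  series: "1 0 0 -.5 0 0 0;1 .15 .3 -.1 -1.2 -2 -1.8;1 .15 .3 0 0 0 0;1 .15 .3 0 0 0 0;1 0 0 0 0 0 0;1 0 0 0 0 0 0"

```text
clock: 14.95
eef_pos: [507.8, -73.1, 241.6]
tcp_rot: [-3.14, -0.0, 2.192]
contact_force: [-0.7, -0.2, -6.1]
opening: 0.523
```

Run:
```python
from h import *
go(508.6,-78.6,225,125); fix(125)
```

```text
clock 14.95 pos [507.8 -73.1 241.6] rpy [-179.9   -0.   125.6] shift [-0.12 -0.06  0.41] turn 0.6 F [-0.7 -0.2 -6.1] op 0.523
rotvec tool [-0.1 -0.   0.6]
```

Call:
move_arm:
  series: "1 -.12 -.06 0 0 0 .6;1 0 0 .2 0 0 0;1 0 0 .2 0 0 0;1 0 0 0 0 0 0"

```text
clock: 15.45
eef_pos: [508.0, -79.7, 223.7]
tcp_rot: [-3.138, -0.001, 2.18]
contact_force: [0.5, -0.5, -5.4]
opening: 0.523
```

Run:
```python
from h import *
go(508.6,-78.6,219,125); fix(125)
```

```text
clock 15.45 pos [508.  -79.7 223.7] rpy [-1.798e+02 -1.000e-01  1.249e+02] shift [0.01 0.03 0.12] turn -0.1 F [ 0.5 -0.5 -5.4] op 0.523
rotvec tool [-0.2 -0.1 -0.1]
```

Call:
move_arm:
  series: "1 .01 .03 .05 0 0 0;1 0 0 .05 0 0 0;1 0 0 .05 0 0 0;1 0 0 .03 0 0 0"

```text
clock: 15.95
eef_pos: [509.0, -78.7, 216.3]
tcp_rot: [-3.139, -0.001, 2.18]
contact_force: [0.4, 0.6, -5.7]
opening: 0.522
```

Call:
move_arm:
  series: "1 0 0 .03 0 0 0;1 0 0 .03 0 0 0"

```text
clock: 16.2
eef_pos: [509.1, -78.7, 213.9]
tcp_rot: [-3.139, -0.001, 2.18]
contact_force: [-0.7, 0.2, -5.4]
opening: 0.528
```

Call:
move_arm:
  series: "1 0 0 .03 0 0 0;1 0 0 .03 0 0 0"

```text
clock: 16.45
eef_pos: [509.1, -78.7, 211.3]
tcp_rot: [-3.139, -0.001, 2.18]
contact_force: [0.0, 0.5, -5.2]
opening: 0.526
```

Call:
move_arm:
  series: "1 0 0 .03 0 0 0;1 0 0 .03 0 0 0"

```text
clock: 16.7
eef_pos: [509.0, -78.5, 208.8]
tcp_rot: [-3.139, -0.001, 2.18]
contact_force: [-0.4, 1.2, -5.3]
opening: 0.527
```

Pilot is inside without contact. Now the square.

Call:
move_arm:
  series: "1 0 0 .03 0 0 0;1 0 0 .03 0 0 0"

```text
clock: 16.95
eef_pos: [509.2, -78.5, 206.9]
tcp_rot: [-3.139, -0.001, 2.18]
contact_force: [-4.6, 0.0, 9.2]
opening: 0.526
```

Call:
move_arm:
  series: "1 0 0 .02 0 0 0;1 0 0 .02 0 0 0"

```text
clock: 17.2
eef_pos: [509.2, -78.5, 206.9]
tcp_rot: [-3.14, -0.001, 2.18]
contact_force: [-4.6, 0.9, 5.8]
opening: 0.525
```

Pilot is in, but the square is not. I'll raise 2 mm and centre by gentle side touches on the pilot.

Call:
move_arm:
  series: "1 0 0 -.05 0 0 0;1 0 0 0 0 0 0;1 .02 0 0 0 0 0;1 .02 0 0 0 0 0"

```text
clock: 17.7
eef_pos: [508.2, -77.3, 208.6]
tcp_rot: [-3.139, -0.0, 2.18]
contact_force: [0.6, -0.5, -5.4]
opening: 0.525
```

Call:
move_arm:
  series: "1 .02 0 0 0 0 0;1 .02 0 0 0 0 0"

```text
clock: 17.95
eef_pos: [507.3, -75.9, 208.4]
tcp_rot: [-3.139, -0.0, 2.18]
contact_force: [0.6, 0.4, -6.3]
opening: 0.525
```

Call:
move_arm:
  series: "1 .02 0 0 0 0 0;1 .02 0 0 0 0 0"

```text
clock: 18.2
eef_pos: [506.5, -74.7, 208.5]
tcp_rot: [-3.139, 0.0, 2.18]
contact_force: [1.0, -1.9, -6.5]
opening: 0.522
```

Call:
move_arm:
  series: "1 .02 0 0 0 0 0;1 .02 0 0 0 0 0"

```text
clock: 18.45
eef_pos: [506.3, -74.4, 208.5]
tcp_rot: [-3.14, 0.003, 2.18]
contact_force: [2.9, -5.1, -7.9]
opening: 0.524
```

Call:
move_arm:
  series: "1 -.05 0 0 0 0 0;1 -.05 0 0 0 0 0;1 -.02 0 0 0 0 0;1 -.02 0 0 0 0 0"

```text
clock: 18.95
eef_pos: [509.0, -78.4, 208.4]
tcp_rot: [-3.139, 0.001, 2.18]
contact_force: [-1.0, 0.3, -5.4]
opening: 0.527
```

Call:
move_arm:
  series: "1 -.02 0 0 0 0 0;1 -.02 0 0 0 0 0"

```text
clock: 19.2
eef_pos: [509.2, -78.8, 208.3]
tcp_rot: [-3.139, -0.002, 2.18]
contact_force: [-1.0, 3.2, -3.9]
opening: 0.528
```

Call:
move_arm:
  series: "1 .06 0 0 0 0 0;1 0 0 0 0 0 0;1 0 .02 0 0 0 0;1 0 .02 0 0 0 0"

```text
clock: 19.7
eef_pos: [509.7, -76.5, 208.4]
tcp_rot: [-3.139, 0.0, 2.18]
contact_force: [1.3, -1.2, -5.9]
opening: 0.528
```

Call:
move_arm:
  series: "1 0 .02 0 0 0 0;1 0 .02 0 0 0 0"

```text
clock: 19.95
eef_pos: [511.2, -75.6, 208.4]
tcp_rot: [-3.139, 0.0, 2.18]
contact_force: [0.3, 0.1, -5.9]
opening: 0.523
```

Call:
move_arm:
  series: "1 0 .02 0 0 0 0;1 0 .02 0 0 0 0"

```text
clock: 20.2
eef_pos: [512.0, -75.0, 208.3]
tcp_rot: [-3.138, 0.0, 2.18]
contact_force: [-3.5, -3.6, -4.2]
opening: 0.527
```

Call:
move_arm:
  series: "1 0 -.05 0 0 0 0;1 0 -.05 0 0 0 0;1 0 -.02 0 0 0 0"

```text
clock: 20.58
eef_pos: [508.3, -77.6, 208.4]
tcp_rot: [-3.139, 0.0, 2.18]
contact_force: [1.9, 0.1, -6.1]
opening: 0.52
```

Call:
move_arm:
  series: "1 0 -.02 0 0 0 0;1 0 -.02 0 0 0 0"

```text
clock: 20.82
eef_pos: [508.0, -77.9, 208.5]
tcp_rot: [3.141, 0.001, 2.179]
contact_force: [4.1, 3.5, -9.5]
opening: 0.525
```

Call:
move_arm:
  series: "1 .027 .062 0 0 0 0;1 0 0 0 0 0 0;1 0 0 .03 0 0 0;1 0 0 .03 0 0 0"

```text
clock: 21.32
eef_pos: [508.7, -76.0, 206.0]
tcp_rot: [-3.14, 0.001, 2.18]
contact_force: [-0.6, -0.0, -6.2]
opening: 0.521
```

Call:
move_arm:
  series: "1 0 0 .02 0 0 0;1 0 0 .02 0 0 0"

```text
clock: 21.58
eef_pos: [508.5, -76.1, 204.2]
tcp_rot: [-3.139, 0.0, 2.18]
contact_force: [0.5, 0.0, -5.6]
opening: 0.523
```

It's sliding over the square. Continue down to about 186.5.

Call:
move_arm:
  series: "1 0 0 .05 0 0 0;1 0 0 .05 0 0 0;1 0 0 .05 0 0 0"

```text
clock: 21.95
eef_pos: [508.6, -76.1, 197.8]
tcp_rot: [-3.139, 0.001, 2.18]
contact_force: [-0.4, 0.2, -5.4]
opening: 0.527
```

Call:
move_arm:
  series: "1 0 0 .05 0 0 0;1 0 0 .05 0 0 0;1 0 0 .03 0 0 0"

```text
clock: 22.32
eef_pos: [508.6, -76.1, 192.1]
tcp_rot: [-3.139, 0.001, 2.18]
contact_force: [0.9, 0.3, -5.7]
opening: 0.529
```

Call:
move_arm:
  series: "1 0 0 .03 0 0 0;1 0 0 .03 0 0 0"

```text
clock: 22.58
eef_pos: [508.6, -76.1, 189.5]
tcp_rot: [-3.139, 0.001, 2.18]
contact_force: [0.2, 0.2, -4.9]
opening: 0.529
```

Call:
move_arm:
  series: "1 0 0 .03 0 0 0;1 0 0 .03 0 0 0;1 0 0 .02 0 0 0"

```text
clock: 22.95
eef_pos: [508.7, -76.1, 186.3]
tcp_rot: [-3.14, 0.001, 2.18]
contact_force: [-1.8, 0.5, 3.0]
opening: 0.525
```

Call:
move_arm:
  series: "0 0 0 0 0 0 0;-1 0 0 0 0 0 0;-1 0 0 0 0 0 0;-1 0 0 0 0 0 0;-1 0 0 -.5 0 0 0;-1 0 0 -.8 0 0 0;-1 0 0 -.8 0 0 0;-1 0 0 0 0 0 0"

```text
clock: 23.95
eef_pos: [510.4, -76.3, 274.5]
tcp_rot: [3.141, 0.004, 2.18]
contact_force: [0.3, 0.7, -0.6]
opening: 1.002
```

Run:
```python
from h import *
go(549,-134,272,125); fix(125)
s=grab('scene','pics/scene2.png')
o=cv2.convertScaleAbs(cv2.resize(s[120:220,260:380,::-1],None,fx=5,fy=5,interpolation=cv2.INTER_CUBIC),alpha=1.6); cv2.imwrite('pics/c3.png',o)
print('pred hub top, sleeve top',proj('scene',[[509,-76.5,213],[549,-134,255]]).round(1))
```

```text
clock 23.95 pos [510.4 -76.3 274.5] rpy [179.9   0.2 124.9] shift [-1.73 -0.03  0.07] turn -0.1 F [ 0.3  0.7 -0.6] op 1.002
rotvec tool [ 0.1  0.2 -0.1]
pred hub top, sleeve top [[316.7 162.8]
 [296.3 161.2]]
```

View pics/c3.png

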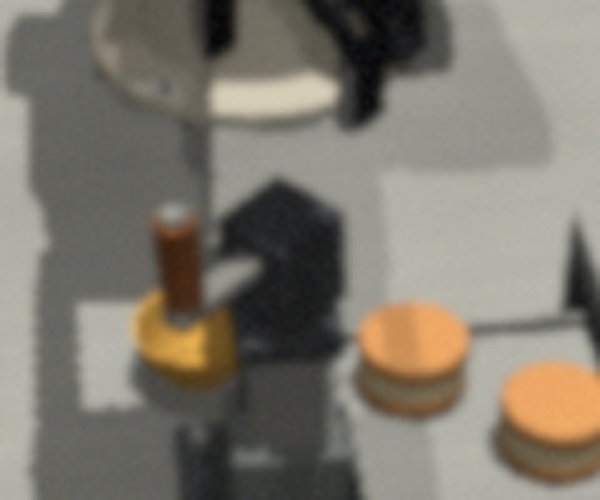

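The crank sits seated and upright on the column. The sleeve top is at (295,162.4), predicted (296.3,161.2). The cakes are in place. Next I grasp the sleeve.

Call:
move_arm:
  series: "-1 -.6 0 0 0 0 0;-1 -.6 0 0 0 0 0;-1 -.55 -.03 0 0 0 0;-1 0 0 0 0 0 0;-1 0 0 .6 0 0 0;-1 0 0 .7 0 0 0;-1 0 0 0 0 0 0"

```text
clock: 24.88
eef_pos: [550.2, -140.2, 215.9]
tcp_rot: [-3.137, -0.002, 2.177]
contact_force: [-0.3, -0.1, 0.4]
opening: 1.001
```

Run:
```python
from h import *
go(549.5,-135,219,125); fix(125)
```

```text
clock 24.88 pos [ 550.2 -140.2  215.9] rpy [-1.797e+02 -1.000e-01  1.248e+02] shift [ 0.12  0.06 -0.08] turn -0.2 F [-0.3 -0.1  0.4] op 1.001
rotvec tool [-0.3 -0.1 -0.2]
```

Call:
move_arm:
  series: "-1 .12 .06 -.08 0 0 0;0 0 0 0 0 0 0;1 0 0 0 0 0 0;1 0 0 0 0 0 0;1 0 0 0 0 0 0;1 0 0 0 0 0 0;1 0 0 0 0 0 0"
  grip_force: 40

```text
clock: 25.75
eef_pos: [551.0, -134.7, 222.9]
tcp_rot: [-3.14, 0.001, 2.178]
contact_force: [-0.5, -0.3, -0.0]
opening: 0.241
```

```bash
cat >> h.py <<'E'
def wind(C,n,step):
    s=r.sense(); p=s['eef_pos']; R=Ro.from_euler('xyz',s['tcp_rot']); v=p[:2]-C; th=np.arctan2(v[1],v[0])
    print('clock',round(s['clock'],2),'pos',p.round(1),'theta',np.degrees(th).round(1),'rad',np.hypot(*v).round(2),'rpy',np.degrees(s['tcp_rot']).round(1),'F',s['contact_force'].round(1)); fix(125)
    t=th-np.radians(step)*np.arange(n+1); q=np.c_[C[0]+70*np.cos(t),C[1]+70*np.sin(t),np.full(n+1,221)]; q[0]=p
    dz=np.diff(q,axis=0); dz[1:,2]=0
    d=R.inv().apply(dz)/40; print(';'.join('1 %.2f %.2f %.2f 0 0 0'%tuple(x) for x in d))
E
python3 - <<'E'
from h import *
wind([510.8,-77.4],6,10)
E
```

```text
clock 25.75 pos [ 551.  -134.7  222.9] theta -54.9 rad 70.0 rpy [-1.799e+02  1.000e-01  1.248e+02] F [-0.5 -0.3 -0. ]
rotvec tool [-0.1  0.1 -0.2]
1 0.02 -0.30 0.05 0 0 0;1 0.08 -0.30 0.00 0 0 0;1 0.13 -0.28 0.00 0 0 0;1 0.17 -0.25 0.00 0 0 0;1 0.21 -0.22 0.00 0 0 0;1 0.25 -0.18 -0.00 0 0 0
```

Call:
move_arm:
  series: "1 .02 -.3 .02 0 0 0;1 .08 -.3 0 0 0 0;1 .13 -.28 0 0 0 0;1 .17 -.25 0 0 0 0;1 .21 -.22 0 0 0 0;1 .25 -.18 0 0 0 0"

```text
clock: 26.5
eef_pos: [480.4, -142.2, 224.1]
tcp_rot: [3.135, 0.007, 2.176]
contact_force: [4.6, 1.5, 3.9]
opening: 0.246
```

Run:
```python
from h import *
wind([510.8,-77.4],12,10)
```

```text
clock 26.5 pos [ 480.4 -142.2  224.1] theta -115.2 rad 71.55 rpy [179.6   0.4 124.7] F [4.6 1.5 3.9]
rotvec tool [ 0.4  0.4 -0.3]
1 0.30 -0.10 0.08 0 0 0;1 0.29 -0.08 -0.00 0 0 0;1 0.30 -0.03 -0.00 0 0 0;1 0.30 0.03 -0.00 0 0 0;1 0.29 0.08 -0.00 0 0 0;1 0.28 0.13 -0.00 0 0 0;1 0.25 0.17 -0.00 0 0 0;1 0.22 0.22 -0.00 0 0 0;1 0.18 0.25 0.00 0 0 0;1 0.13 0.28 0.00 0 0 0;1 0.08 0.29 0.00 0 0 0;1 0.03 0.30 0.00 0 0 0
```

Call:
move_arm:
  series: "1 .3 -.1 .02 .4 .4 0;1 .29 -.08 .02 0 0 0;1 .3 -.03 0 0 0 0;1 .3 .03 0 0 0 0;1 .29 .08 0 0 0 0;1 .28 .13 0 0 0 0;1 .25 .17 0 0 0 0;1 .22 .22 0 0 0 0;1 .18 .25 0 0 0 0;1 .13 .28 0 0 0 0"

```text
clock: 27.75
eef_pos: [444.1, -41.6, 225.9]
tcp_rot: [-3.125, 0.016, 2.182]
contact_force: [-3.8, -1.9, 9.8]
opening: 0.246
```

Run:
```python
from h import *
wind([510.8,-77.4],18,10)
```

```text
clock 27.75 pos [444.1 -41.6 225.9] theta 151.8 rad 75.73 rpy [-179.1    0.9  125. ] F [-3.8 -1.9  9.8]
rotvec tool [-0.9  0.9  0. ]
1 -0.01 0.35 0.12 0 0 0;1 0.06 0.30 -0.01 0 0 0;1 0.01 0.30 -0.01 0 0 0;1 -0.04 0.30 -0.00 0 0 0;1 -0.10 0.29 -0.00 0 0 0;1 -0.14 0.27 -0.00 0 0 0;1 -0.19 0.24 -0.00 0 0 0;1 -0.23 0.20 0.00 0 0 0;1 -0.26 0.16 0.00 0 0 0;1 -0.28 0.11 0.00 0 0 0;1 -0.30 0.06 0.00 0 0 0;1 -0.30 0.01 0.00 0 0 0;1 -0.30 -0.04 0.01 0 0 0;1 -0.29 -0.10 0.01 0 0 0;1 -0.27 -0.14 0.01 0 0 0;1 -0.24 -0.19 0.01 0 0 0;1 -0.20 -0.23 0.01 0 0 0;1 -0.16 -0.26 0.01 0 0 0
```

Run:
```python
from h import *
P=np.array([[551,-134.7],[480.4,-142.2],[444.1,-41.6]])
A=np.c_[2*P,np.ones(3)]; x=np.linalg.solve(A,(P**2).sum(1)); print(x[:2],np.sqrt(x[2]+x[:2]@x[:2]))
wind(np.array([508.5,-76]),8,10); wind(x[:2],8,10); print(r.sense()['wrist_torque'])
```

```text
[508.96422177 -75.04387425] 72.97848991796003
clock 27.75 pos [444.1 -41.6 225.9] theta 151.9 rad 73.04 rpy [-179.1    0.9  125. ] F [-3.8 -1.9  9.8]
rotvec tool [-0.9  0.9  0. ]
1 0.05 0.32 0.12 0 0 0;1 0.06 0.30 -0.01 0 0 0;1 0.01 0.30 -0.01 0 0 0;1 -0.04 0.30 -0.00 0 0 0;1 -0.09 0.29 -0.00 0 0 0;1 -0.14 0.27 -0.00 0 0 0;1 -0.19 0.24 -0.00 0 0 0;1 -0.23 0.20 0.00 0 0 0
clock 27.75 pos [444.1 -41.6 225.9] theta 152.7 rad 73.01 rpy [-179.1    0.9  125. ] F [-3.8 -1.9  9.8]
rotvec tool [-0.9  0.9  0. ]
1 0.05 0.32 0.12 0 0 0;1 0.07 0.30 -0.01 0 0 0;1 0.01 0.30 -0.01 0 0 0;1 -0.04 0.30 -0.00 0 0 0;1 -0.09 0.29 -0.00 0 0 0;1 -0.14 0.27 -0.00 0 0 0;1 -0.18 0.24 -0.00 0 0 0;1 -0.22 0.21 0.00 0 0 0
[-0.4348517   0.15963618 -0.06347503]
```

Call:
move_arm:
  series: "1 .05 .32 0 -.9 .9 0;1 .07 .3 0 0 0 0;1 .01 .3 0 0 0 0;1 -.04 .3 0 0 0 0;1 -.09 .29 0 0 0 0;1 -.14 .27 0 0 0 0;1 -.19 .24 0 0 0 0;1 -.23 .2 0 0 0 0"

```text
clock: 28.75
eef_pos: [516.1, -3.0, 225.8]
tcp_rot: [-3.121, -0.018, 2.186]
contact_force: [-2.1, 12.0, 12.2]
opening: 0.246
```

Run:
```python
from h import *
wind([508.5,-76],9,10)
```

```text
clock 28.75 pos [516.1  -3.  225.8] theta 84.1 rad 73.38 rpy [-178.8   -1.   125.3] F [-2.1 12.  12.2]
rotvec tool [-1.2 -1.   0.3]
1 -0.29 0.16 0.11 0 0 0;1 -0.25 0.17 -0.01 0 0 0;1 -0.28 0.12 -0.01 0 0 0;1 -0.30 0.07 -0.01 0 0 0;1 -0.30 0.02 -0.01 0 0 0;1 -0.30 -0.03 -0.00 0 0 0;1 -0.29 -0.09 -0.00 0 0 0;1 -0.27 -0.13 -0.00 0 0 0;1 -0.25 -0.18 -0.00 0 0 0
```

Call:
move_arm:
  series: "1 0 0 0 0 0 0;1 0 0 0 0 0 0"

```text
clock: 29.0
eef_pos: [514.8, -2.3, 225.6]
tcp_rot: [-3.118, -0.019, 2.188]
contact_force: [0.7, 1.3, 4.1]
opening: 0.241
```

```bash
sed -i 's/def wind(C,n,step):/def wind(C,n,step,rad=72.7):/; s/C\[0\]+70\*/C[0]+rad*/; s/C\[1\]+70\*/C[1]+rad*/' h.py
python3 - <<'E'
from h import *
s=grab('scene','pics/scene3.png')
o=cv2.convertScaleAbs(cv2.resize(s[120:220,260:380,::-1],None,fx=5,fy=5,interpolation=cv2.INTER_CUBIC),alpha=1.6); cv2.imwrite('pics/c4.png',o)
wind([509,-75],9,10)
E
```

```text
clock 29.05 pos [514.9  -2.4 225.6] theta 85.3 rad 72.87 rpy [-178.7   -1.1  125.3] F [0.7 2.  5.1]
rotvec tool [-1.3 -1.1  0.4]
1 -0.23 0.22 0.11 0 0 0;1 -0.26 0.18 -0.01 0 0 0;1 -0.29 0.13 -0.01 0 0 0;1 -0.31 0.08 -0.01 0 0 0;1 -0.32 0.03 -0.01 0 0 0;1 -0.32 -0.03 -0.01 0 0 0;1 -0.31 -0.08 -0.00 0 0 0;1 -0.29 -0.13 -0.00 0 0 0;1 -0.26 -0.18 -0.00 0 0 0
```

View pics/c4.png

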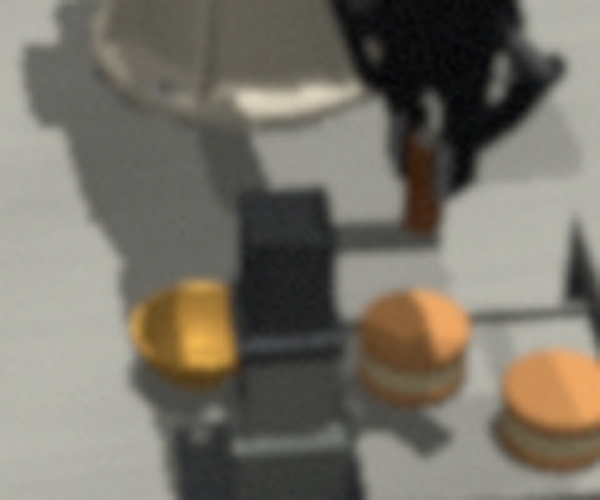

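The crank is still seated, the sleeve (pixel 345,158) is held pointing toward the deck, and the cakes are upright. It has turned about 220°. Continuing.

Call:
move_arm:
  series: "1 -.23 .22 0 -.7 -.6 .2;1 -.26 .18 0 -.6 -.5 .2;1 -.29 .13 0 0 0 0;1 -.31 .08 0 0 0 0;1 -.32 .03 0 0 0 0;1 -.32 -.03 0 0 0 0;1 -.31 -.08 0 0 0 0;1 -.29 -.13 0 0 0 0;1 -.26 -.18 0 0 0 0"

```text
clock: 30.18
eef_pos: [578.4, -79.4, 226.0]
tcp_rot: [-3.139, -0.009, 2.182]
contact_force: [1.1, 3.3, 5.2]
opening: 0.243
```

Run:
```python
from h import *
wind([509,-75],12,10)
```

```text
clock 30.18 pos [578.4 -79.4 226. ] theta -3.6 rad 69.55 rpy [-179.8   -0.5  125. ] F [1.1 3.3 5.2]
rotvec tool [-0.2 -0.5  0. ]
1 -0.28 -0.16 0.12 0 0 0;1 -0.19 -0.26 -0.00 0 0 0;1 -0.14 -0.28 -0.00 0 0 0;1 -0.09 -0.30 0.00 0 0 0;1 -0.04 -0.31 0.00 0 0 0;1 0.02 -0.32 0.00 0 0 0;1 0.07 -0.31 0.00 0 0 0;1 0.13 -0.29 0.00 0 0 0;1 0.18 -0.26 0.00 0 0 0;1 0.22 -0.23 0.00 0 0 0;1 0.26 -0.19 0.00 0 0 0;1 0.28 -0.14 0.00 0 0 0
```

Run:
```python
from h import *
P=np.array([[551,-134.7],[480.4,-142.2],[444.1,-41.6],[514.9,-2.4],[578.4,-79.4]])
x=np.linalg.lstsq(np.c_[2*P,np.ones(5)],(P**2).sum(1),rcond=None)[0]; print(x[:2],np.sqrt(x[2]+x[:2]@x[:2]))
wind(x[:2],14,10,71.2)
```

```text
[507.53807184 -75.34082254] 72.38005129880709
clock 30.18 pos [578.4 -79.4 226. ] theta -3.3 rad 70.99 rpy [-179.8   -0.5  125. ] F [1.1 3.3 5.2]
rotvec tool [-0.2 -0.5  0. ]
1 -0.23 -0.21 0.12 0 0 0;1 -0.19 -0.25 -0.00 0 0 0;1 -0.14 -0.28 -0.00 0 0 0;1 -0.09 -0.30 0.00 0 0 0;1 -0.04 -0.31 0.00 0 0 0;1 0.02 -0.31 0.00 0 0 0;1 0.07 -0.30 0.00 0 0 0;1 0.12 -0.28 0.00 0 0 0;1 0.17 -0.26 0.00 0 0 0;1 0.21 -0.23 0.00 0 0 0;1 0.25 -0.19 0.00 0 0 0;1 0.28 -0.14 0.00 0 0 0;1 0.30 -0.09 0.00 0 0 0;1 0.31 -0.04 0.00 0 0 0
```

Call:
move_arm:
  series: "1 -.23 -.21 0 -.2 -.5 0;1 -.19 -.25 0 0 0 0;1 -.14 -.28 0 0 0 0;1 -.09 -.3 0 0 0 0;1 -.04 -.31 0 0 0 0;1 .02 -.31 0 0 0 0;1 .07 -.3 0 0 0 0;1 .12 -.28 0 0 0 0;1 .17 -.26 0 0 0 0;1 .21 -.23 0 0 0 0"

```text
clock: 31.42
eef_pos: [484.6, -143.0, 224.2]
tcp_rot: [3.134, -0.013, 2.177]
contact_force: [8.5, 13.1, -1.0]
opening: 0.244
```

Run:
```python
from h import *
wind([507.5,-75.3],10,10,71.5)
```

```text
clock 31.43 pos [ 484.6 -143.   224.2] theta -108.7 rad 71.44 rpy [179.5  -0.8 124.7] F [ 8.5 13.1 -1. ]
rotvec tool [ 0.5 -0.7 -0.3]
1 0.26 -0.16 0.08 0 0 0;1 0.29 -0.11 0.00 0 0 0;1 0.31 -0.06 0.00 0 0 0;1 0.31 -0.01 0.00 0 0 0;1 0.31 0.05 0.00 0 0 0;1 0.30 0.10 0.00 0 0 0;1 0.27 0.15 0.00 0 0 0;1 0.24 0.19 0.00 0 0 0;1 0.21 0.23 0.00 0 0 0;1 0.16 0.27 0.00 0 0 0
```

Run:
```python
from h import *
wind([507.5,-75],10,10,70.5)
```

```text
clock 31.43 pos [ 484.6 -143.   224.2] theta -108.6 rad 71.72 rpy [179.5  -0.8 124.7] F [ 8.5 13.1 -1. ]
rotvec tool [ 0.5 -0.7 -0.3]
1 0.28 -0.14 0.08 0 0 0;1 0.29 -0.11 0.00 0 0 0;1 0.30 -0.06 0.00 0 0 0;1 0.31 -0.01 0.00 0 0 0;1 0.30 0.04 0.00 0 0 0;1 0.29 0.10 0.00 0 0 0;1 0.27 0.15 0.00 0 0 0;1 0.24 0.19 0.00 0 0 0;1 0.20 0.23 0.00 0 0 0;1 0.16 0.26 0.00 0 0 0
```

Call:
move_arm:
  series: "1 .28 -.14 0 .5 -.7 0;1 .29 -.11 0 0 0 0;1 .3 -.06 0 0 0 0;1 .31 -.01 0 0 0 0;1 .3 .04 0 0 0 0;1 .29 .1 0 0 0 0;1 .27 .15 0 0 0 0;1 .24 .19 0 0 0 0"

```text
clock: 32.42
eef_pos: [436.9, -64.3, 225.4]
tcp_rot: [3.139, 0.009, 2.176]
contact_force: [2.0, -3.0, 2.4]
opening: 0.247
```

Run:
```python
from h import *
wind([507.5,-75],10,10,71)
```

```text
clock 32.42 pos [436.9 -64.3 225.4] theta 171.4 rad 71.42 rpy [179.9   0.5 124.7] F [ 2.  -3.   2.4]
rotvec tool [ 0.1  0.5 -0.3]
1 0.20 0.24 0.11 0 0 0;1 0.16 0.26 -0.00 0 0 0;1 0.11 0.29 -0.00 0 0 0;1 0.06 0.30 0.00 0 0 0;1 0.01 0.31 0.00 0 0 0;1 -0.04 0.31 0.00 0 0 0;1 -0.10 0.29 0.00 0 0 0;1 -0.15 0.27 0.00 0 0 0;1 -0.19 0.24 0.00 0 0 0;1 -0.23 0.21 0.00 0 0 0
```

Call:
move_arm:
  series: "1 .2 .24 0 .1 .5 0;1 .16 .26 0 0 0 0;1 .11 .29 0 0 0 0;1 .06 .3 0 0 0 0;1 .01 .31 0 0 0 0;1 -.04 .31 0 0 0 0;1 -.1 .29 0 0 0 0;1 -.15 .27 0 0 0 0"

```text
clock: 33.42
eef_pos: [506.1, -0.3, 224.2]
tcp_rot: [-3.131, -0.002, 2.18]
contact_force: [-2.4, -5.7, 8.6]
opening: 0.245
```

Run:
```python
from h import *
wind([507.5,-75],10,10,71.5)
```

```text
clock 33.42 pos [ 5.061e+02 -3.000e-01  2.242e+02] theta 91.1 rad 74.72 rpy [-1.794e+02 -1.000e-01  1.249e+02] F [-2.4 -5.7  8.6]
rotvec tool [-0.6 -0.1 -0.1]
1 -0.26 0.20 0.08 0 0 0;1 -0.23 0.20 -0.00 0 0 0;1 -0.27 0.16 -0.00 0 0 0;1 -0.29 0.11 -0.00 0 0 0;1 -0.31 0.06 -0.00 0 0 0;1 -0.31 0.01 -0.00 0 0 0;1 -0.31 -0.05 -0.00 0 0 0;1 -0.29 -0.10 0.00 0 0 0;1 -0.27 -0.15 0.00 0 0 0;1 -0.24 -0.20 0.00 0 0 0
```

Call:
move_arm:
  series: "1 -.24 .21 0 -.6 0 0;1 -.25 .19 0 0 0 0;1 -.28 .15 0 0 0 0;1 -.3 .1 0 0 0 0;1 -.31 .06 0 0 0 0;1 -.31 .01 0 0 0 0;1 -.31 -.05 0 0 0 0;1 -.29 -.1 0 0 0 0;1 -.27 -.15 0 0 0 0"

```text
clock: 34.55
eef_pos: [579.5, -66.3, 225.1]
tcp_rot: [-3.135, -0.022, 2.18]
contact_force: [0.5, 3.2, 8.9]
opening: 0.244
```

Run:
```python
from h import *
wind([507.5,-75],12,10,71)
```

```text
clock 34.55 pos [579.5 -66.3 225.1] theta 6.9 rad 72.51 rpy [-179.6   -1.3  124.9] F [0.5 3.2 8.9]
rotvec tool [-0.4 -1.3 -0.1]
1 -0.24 -0.20 0.10 0 0 0;1 -0.23 -0.21 -0.00 0 0 0;1 -0.19 -0.25 -0.00 0 0 0;1 -0.14 -0.28 -0.00 0 0 0;1 -0.09 -0.30 -0.00 0 0 0;1 -0.04 -0.31 0.00 0 0 0;1 0.02 -0.31 0.00 0 0 0;1 0.07 -0.30 0.00 0 0 0;1 0.12 -0.28 0.00 0 0 0;1 0.17 -0.26 0.01 0 0 0;1 0.21 -0.23 0.01 0 0 0;1 0.25 -0.19 0.01 0 0 0
```

Call:
move_arm:
  series: "1 -.24 -.2 0 -.4 -1.3 0;1 -.23 -.21 0 0 0 0;1 -.19 -.25 0 0 0 0;1 -.14 -.28 0 0 0 0;1 -.09 -.3 0 0 0 0;1 -.04 -.31 0 0 0 0;1 .02 -.31 0 0 0 0;1 .07 -.3 0 0 0 0;1 .12 -.28 0 0 0 0;1 .17 -.25 0 0 0 0;1 0 0 0 0 0 0"

```text
clock: 35.92
eef_pos: [514.6, -143.4, 226.6]
tcp_rot: [3.12, 0.004, 2.176]
contact_force: [-0.2, -0.8, 1.5]
opening: 0.246
```

Run:
```python
from h import *
wind([507.5,-75],4,7,71)
```

```text
clock 35.92 pos [ 514.6 -143.4  226.6] theta -84.1 rad 68.72 rpy [178.8   0.2 124.7] F [-0.2 -0.8  1.5]
rotvec tool [ 1.2  0.2 -0.3]
1 0.07 -0.21 0.14 0 0 0;1 0.14 -0.17 -0.00 0 0 0;1 0.16 -0.15 -0.00 0 0 0;1 0.17 -0.13 -0.00 0 0 0
```

Call:
move_arm:
  series: "1 .11 -.19 0 1 .2 0;1 .14 -.17 0 0 0 0;1 .16 -.15 0 0 0 0;1 .17 -.13 0 0 0 0;1 .19 -.11 0 0 0 0;1 0 0 0 0 0 0;1 0 0 0 0 0 0"

```text
clock: 36.8
eef_pos: [471.0, -133.1, 226.6]
tcp_rot: [3.136, -0.0, 2.176]
contact_force: [1.8, -0.6, 4.0]
opening: 0.246
```

Run:
```python
from h import *
wind([507.5,-75],4,7,71)
```

```text
clock 36.8 pos [ 471.  -133.1  226.6] theta -122.2 rad 68.66 rpy [179.7  -0.  124.7] F [ 1.8 -0.6  4. ]
rotvec tool [ 0.3 -0.  -0.3]
1 0.18 -0.13 0.14 0 0 0;1 0.21 -0.05 -0.00 0 0 0;1 0.22 -0.02 -0.00 0 0 0;1 0.22 0.01 0.00 0 0 0
```

Call:
move_arm:
  series: "0 0 0 0 0 0 0;-1 0 0 0 0 0 0;-1 0 0 0 0 0 0;-1 0 0 0 0 0 0;-1 0 0 -.5 .3 0 0;-1 0 0 -.7 0 0 0;-1 0 0 -.2 0 0 0;-1 0 0 0 0 0 0"

```text
clock: 37.8
eef_pos: [467.7, -132.9, 280.3]
tcp_rot: [-3.135, -0.007, 2.176]
contact_force: [-0.3, -0.3, -0.8]
opening: 0.997
```

Run:
```python
from h import *
s=grab('scene','pics/scene4.png')
o=cv2.convertScaleAbs(cv2.resize(s[130:250,270:430,::-1],None,fx=5,fy=5,interpolation=cv2.INTER_CUBIC),alpha=1.6); cv2.imwrite('pics/c5.png',o)
go(470.4,79,270,125); fix(125)
```

```text
clock 37.85 pos [ 467.6 -132.9  280. ] rpy [-179.6   -0.4  124.7] shift [4.31 3.08 0.26] turn -0.3 F [ 0.1  0.1 -0.6] op 1.004
rotvec tool [-0.4 -0.4 -0.3]
```

View pics/c5.png

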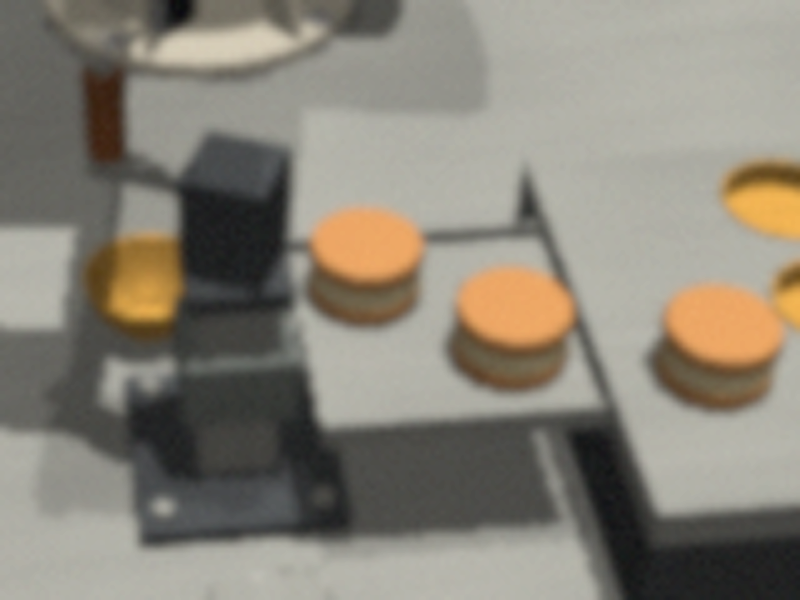

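The deck now looks about level, with both cakes standing on it and the crank seated at pixel (317,168). I check the height by touch.

Call:
move_arm:
  series: "1 .72 .51 0 0 0 0;1 .72 .51 0 0 0 0;1 .72 .51 0 0 0 0;1 .72 .51 0 -.4 -.4 0;1 .72 .51 0 0 0 0;1 .72 .51 0 0 0 0;1 0 0 0 0 0 0;1 0 0 1 0 0 0;1 0 0 1 0 0 0;1 0 0 1 0 0 0;1 0 0 .8 0 0 0;1 0 0 0 0 0 0"

```text
clock: 39.35
eef_pos: [463.0, 81.1, 113.7]
tcp_rot: [-3.129, -0.006, 2.175]
contact_force: [-0.3, -0.7, 0.8]
opening: -0.0
```

Run:
```python
from h import *
go(470.4,79,95,125); fix(125)
```

```text
clock 39.35 pos [463.   81.1 113.7] rpy [-179.3   -0.3  124.6] shift [-0.15  0.13  0.46] turn -0.4 F [-0.3 -0.7  0.8] op -0.0
rotvec tool [-0.7 -0.3 -0.4]
```

Call:
move_arm:
  series: "1 -.15 .13 .2 -.7 -.3 0;1 0 0 .2 0 0 0;1 0 0 0 0 0 0;1 0 0 .03 0 0 0;1 0 0 .03 0 0 0"

```text
clock: 39.98
eef_pos: [473.7, 78.5, 97.3]
tcp_rot: [3.136, 0.002, 2.174]
contact_force: [-0.2, 0.2, 0.4]
opening: -0.002
```

Call:
move_arm:
  series: "1 0 0 .03 0 0 0;1 0 0 .02 0 0 0"

```text
clock: 40.22
eef_pos: [473.8, 78.6, 95.5]
tcp_rot: [3.136, 0.002, 2.175]
contact_force: [0.6, 0.6, -0.5]
opening: -0.0
```

Call:
move_arm:
  series: "1 0 0 .03 0 0 0;1 0 0 .03 0 0 0;1 0 0 .02 0 0 0"

```text
clock: 40.6
eef_pos: [473.8, 78.7, 92.1]
tcp_rot: [3.136, 0.002, 2.175]
contact_force: [-0.0, 0.2, 0.6]
opening: -0.001
```

Call:
move_arm:
  series: "1 0 0 .02 0 0 0;1 0 0 .02 0 0 0"

```text
clock: 40.85
eef_pos: [473.8, 78.7, 90.7]
tcp_rot: [3.136, 0.002, 2.175]
contact_force: [-3.7, -0.8, 15.7]
opening: -0.004
```

Call:
move_arm:
  series: "1 0 0 .02 0 0 0;1 0 0 .02 0 0 0"

```text
clock: 41.1
eef_pos: [473.9, 78.7, 90.7]
tcp_rot: [3.136, 0.002, 2.175]
contact_force: [-4.4, -1.2, 13.6]
opening: 0.004
```

The deck reads 90.7 against 91.0 for the griddle, so it is level. Back off and do a last look.

Call:
move_arm:
  series: "1 0 0 -.5 0 0 0;1 0 0 -.9 0 0 0;1 0 0 -.9 0 0 0;1 0 0 -.9 0 0 0;1 0 0 -.9 0 0 0;1 .5 -.35 -.5 0 0 0;1 .8 .3 0 0 0 0;1 .8 .3 0 0 0 0;1 .8 .3 0 0 0 0;1 0 0 0 0 0 0;1 0 0 0 0 0 0"

```text
clock: 42.48
eef_pos: [423.5, 188.6, 281.5]
tcp_rot: [3.134, 0.003, 2.174]
contact_force: [0.4, -0.7, -0.3]
opening: -0.004
```

Run:
```python
from h import *
s=grab('scene','pics/scene5.png');t=grab('top','pics/top5.png')
f=lambda im,x,y:cv2.convertScaleAbs(cv2.resize(im[y:y+100,x:x+130,::-1],None,fx=3,fy=3,interpolation=cv2.INTER_CUBIC),alpha=1.6)
cv2.imwrite('pics/c6.png',np.hstack([f(s,280,130),f(t,240,170)]))
go(0,0,0)
print(proj('scene',[[508.5,-76.5,213]]),proj('top',[[508.5,-76.5,213]]))
```

```text
clock 42.58 pos [423.7 188.4 281.5] rpy [1.796e+02 1.000e-01 1.245e+02] shift [  2.13 -11.45   6.95] turn 0 F [-0.7 -0.8  0. ] op -0.004
[[316.70588749 162.7109507 ]] [[327.65336717 216.31785459]]
```

View pics/c6.png

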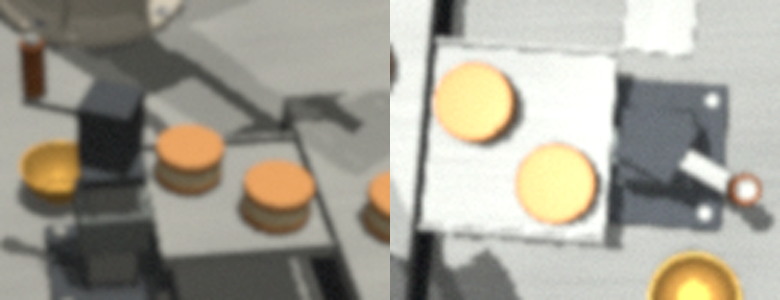

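The crank is centred on its column: in the scene view the hub top is about (317,162), predicted (316.7,162.7), and in the top view about (328,218), predicted (327.7,216.3). Both cakes are on the deck and the robot is clear. Handing in.

```bash
python3 -c "
from rig import r
print(r.sign_off())"
```

```text
the job is handed in; nothing more can be done
None
```

I fitted the smaller crank onto the lift's drive and wound the deck up about 2.2 turns. I then let go and handed the job in at 42.6 s of the 72 s allowed; no verdict was reported.

- **Fit:** The socket rode on the square at first, so I centred it with gentle side touches on the pilot. It then slid down to the expected height, with the tool at 186.3 mm against a predicted 186.4 mm. Before the drop, the vertical force on the drive was about 15 N.
- **Level:** By touch, the griddle top read 91.0 mm. The deck read 58.3 mm before winding and 90.7 mm after, so it is about 0.3 mm low.
- **Last look:** The crank is upright on its drive and both cakes are standing on the deck. The hub top is within about 2 pixels of where a seated crank should appear. The gripper is clear of everything.
- **Disagreements:**
  - The camera fix of the drive was about 2.5 mm off the touch result.
  - The winding path read about 69 to 75 mm in radius instead of 70, with sideways forces at the sleeve of up to about 16 N.
- **Not checked:** I did not touch the crank's hub after winding to confirm its height. That rests on the pictures.

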